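# Turn the rotor plate onto its drive pin and press it home

## Robot

A 6-joint arm with a two-finger parallel gripper is mounted at the origin on a cart in front of the work surface, level with it; the furniture and walls round the work are solid. World frame = base frame: x ahead of the robot, y to its left, z up, the work surface at z = 0. Lengths are in m, angles in rad, forces in N, time in s.
With the tool pointing down it reaches from about 0.375 to 0.9 m from the base axis. Payload 3.1 kg.
Tool frame: the origin (TCP) lies on the centre line of the jaws, within the pads' length; the fingertips stand robot.tip_reach ahead of it and the grasp point (between the pads) lies 8 mm behind it (robot.tip_reach is the distance from the TCP to the fingertips, in m); z points along the fingers, y is the line along which they close (so a half turn about z gives the same grasp; the last joint's range is limited). The gripper opens to 87 mm and grips with 3 to 60 N. Pads are 19 mm wide; open, the fingers measure 117 mm over their backs; the gripper's body (75 mm by 190 mm) begins 51 mm behind the grasp point.
Start: joints at [1.04, 0.527, 1.433, -0, 1.181, -0.178], TCP at [0.216, 0.586, 0.234] pointing down, gripper open.
Joint ranges: [-3.08, 3.08], [-0.75, 2.2], [0.22, 2.44], [-1.43, 4.57], [0, 2.65], [-2.85, 2.85]. Speed limits (rad/s): [2.79, 2.79, 3.14, 3.14, 3.14, 3.14].

## Interface

Orientations are given as a unit quaternion [x, y, z, w].
In Python, from rig import robot gives the robot as it stands.
- The arm moves only by the tool jog_arm, never from a script. Its argument "motion" is one flat list of numbers, 7 for each row, row after row: the shift along the tool's x, y, z scaled (see below), then the turn, a rotation vector about the tool's x, y, z scaled (see below), then the gripper's target within -1 to 1 (shut at 1, half-way at 0, fully open at -1). In form: [x, y, z, rx, ry, rz, hand, x, y, z, rx, ry, rz, hand, ...]. A call has 1 to 12 rows; each row shifts and turns the commanded pose from where the row before left it, along the tool's axes as they then stand; what a row does not reach is not made up. The controller multiplies each number of a shift by 4 cm and each number of a turn by 4 degrees. A row lasts 1/8 s, in which the tool goes at most 62.5 mm and 10.7 degrees, less where a joint would pass 70% of its speed; a pose out of reach is approached as far as the arm can. A call with a number of a shift or a turn outside -1 to 1 is refused whole. A call with a gripper value outside its range is refused whole. The fingers move at their own pace and stop on an object; "grip_force" is the grip in N (left out, the last holds). Time passes only in rows, so rows that do not move let the fingers close. It gives the time, the measured TCP pose, the force, the opening and the grip force at its end, in the units of the state.
- robot.get_obs(): the state, without advancing time (a new reading comes with each control period).
- robot.camera(name): name is "side" or "top"; returns the picture (420x560x3 uint8, blue, green, red); there is no depth.
- robot.calibration(name): a dict with "fx", "fy", "cx", "cy" (pixels), "dist_coeffs" ([k1, k2, p1, p2, k3] as OpenCV has them; the pictures are not rectified), "R" (3x3) and "t" (3): a world point X has camera coordinates R X + t. Camera axes: x right, y down, z forward; pixel columns grow to the right and rows downward; lengths in m; the calibration is good to about 2 mm. A picture is of the moment at which its call begins. calibration takes no time and is no camera call.
- robot.hand_in(): hands the job in; it is judged then, once.
The state is a dict: "time": time; "q": joint angles; "joint_velocities": joint speeds; "joint_torque": joint torques, N m; "position": TCP position; "tool_rot": TCP orientation; "ft_force": force on the tool from outside, world axes, zero at the start; "moment": the same for the moment, N m; "grip_width": finger opening in m; "grip_force": force on a finger pad.
Only numpy, scipy, OpenCV 4.12 (cv2) and the standard library are available. Lean on these libraries where they do the work, as an engineer would, in place of code of your own. Each camera call takes 0.05 s, during which the arm holds its last target. There are 200 camera calls.

## Task

The rotor plate of the small bench spinner sits proud on its shaft, with the notch in its rim away from the drive pin. Push its upright post round with a fingertip until the notch stands over the drive pin, then press the hub down until the plate is fully home over the pin, and take the hand away. Only push and press: never grip or lift the plate, do not force it, and leave the bottle, the eyepiece and the canister beside it standing where they are.

Things in the scene. Friction and masses are not known exactly. Their poses are not given: they have to be found in the camera images.
- drive_base: White round housing of the bench spinner, 116 mm across, top deck 40 mm above the worktop, fixed. Origin on the worktop at its centre, on the vertical shaft axis. A 20 mm wide ear reaches out to 70 mm from the axis along its own -x; the drive pin stands on the deck at the root of that ear.
- pin (a point): Tip of the drive pin: an upright steel pin 8 mm in diameter with a round tip, 47 mm from the shaft axis along the housing's -x, tip 49 mm above the worktop. It sticks out 3 mm beyond the rim of the plate, so that it can be seen from above.
- rotor_plate: Round aluminium plate on the shaft, 96 mm across, 8 mm thick, with a black hub cap, one upright post, eight dark tube wells (flat) and one rim notch. It stays level, turns about the shaft and slides along it. Origin on the axis, on its underside: 50 mm above the worktop at the start, 42 mm fully home. Its -x axis points from the axis to the notch, its +x axis to the post.
- notch (a point): Point in the rim notch of the plate, 47 mm from the axis, at the height of the plate's underside. The notch is 13 mm wide and 7 mm deep from the rim. When it is straight above the pin the plate can go down; about 2.5 mm to either side is free play, and the pin's round tip leads in about 1.5 mm more. Elsewhere the plate stops on the pin after 1 to 2.5 mm.
- post (a point): Centre of the flat top of the post: upright steel pin 11 mm in diameter, 34 mm from the axis straight across from the notch, its top 18 mm above the plate's upper face (its foot is 15 mm across for 2 mm). Push it sideways to turn the plate; about 1 N is enough and the plate stops when the push stops.
- hub (a point): Centre of the top of the black hub cap, 20 mm in diameter, on the axis, 20 mm above the plate's upper face (78 mm above the worktop at the start). Press here.
- plate_turn (a joint): Angle of the plate about the vertical shaft relative to the housing (rad), anticlockwise from above positive; 0 or a full turn (6.283) = notch exactly over the pin. Starts anywhere from 0.8 to 5.48. The plate may be turned either way.
- plate_drop (a joint): How far the plate has been pressed down (m): 0 at the start, 0.008 fully home, negative if it is lifted. A rubber ring on the shaft grips it, so that it stays at the height where it is left; about 5 N pushes it down.
- oil_bottle: Small brown bottle with a black cap, 30 mm in diameter, 73 mm tall, loose bystander. Origin under its centre.
- spare_eyepiece: Black microscope eyepiece, 34 mm in diameter, 42 mm tall, loose bystander. Origin under its centre.
- objective_canister: Black round canister, 38 mm in diameter, 60 mm tall, loose bystander. Origin under its centre.
Not all that is in view belongs to the job. What is meant by the drive_base is not pink, and is the smaller of those in its own colour.

How it is judged:
By the outcome, as a careful person would: the job done as asked, in the order asked, and still so for the second after the job is handed in, with the robot touching nothing.
It also fails if it takes over 54 s, if anything falls off the work surface, if the arm or the gripper's body presses on something with over 40 N, if the wrist force passes 120 N, or if a joint passes its speed limit or range.

## Working session

There is one attempt and no reset: what is moved stays moved. The work goes in short steps, Python scripts to look and compute and a tool call to move; the robot and the scene stay as the last step left them, time stands still between calls to the robot, and variables do not carry over. Pictures are saved under pics/ and viewed, at most 10 in all, crops included, and the job is handed in when it is done.

Besides the shell and the picture viewer there is one more tool, called as a command line: name --argument value ..., lists and objects as JSON in quotes. jog_arm: Moves the arm, as the interface text tells. Shifts and turns lie within -1 to 1; 1 stands for 4 cm of shift or 4 degrees of turn. Its arguments: {"type":"object","properties":{"motion":{"type":"array","items":{"type":"number"}},"grip_force":{"type":"number"}},"required":["motion"]}

```bash
ls; mkdir -p pics
python3 - <<'E'
from rig import robot
import cv2
print(robot.tip_reach, robot.get_obs())
for n in ("top","side"):
    cv2.imwrite(f"pics/{n}0.png",robot.camera(n)); print(robot.calibration(n))
E
```

```text
pics
0.011 {'time': 0.0, 'q': array([ 1.03950217e+00,  5.28502293e-01,  1.43389910e+00,  3.30462073e-05,
        1.18140394e+00, -1.78526336e-01]), 'joint_velocities': array([ 0.00055274,  0.00131435,  0.00133963,  0.00091914, -0.00042419,
        0.00062742]), 'joint_torque': array([-3.12211869e-04, -4.40043640e+01, -1.76595908e+01,  6.34004991e-02,
        5.80443267e-02, -1.49971606e-04]), 'position': array([0.21554865, 0.58589757, 0.23255044]), 'tool_rot': array([ 1.75476831e-01,  9.84482939e-01, -1.03207938e-03, -3.98786528e-04]), 'ft_force': array([ 0.38138612, -0.26720314, -0.46128442]), 'moment': array([ 0.01278408,  0.02311059, -0.01408464]), 'grip_force': 0.0, 'grip_width': 0.08718555870819952}
{'fx': 417.72161436551943, 'fy': 417.72161436551943, 'cx': 276.40468575303373, 'cy': 205.85862839858586, 'dist_coeffs': array([0.02463492, 0.        , 0.        , 0.        , 0.        ]), 'R': array([[-0.01326647, -0.99948848, -0.02909931],
       [-0.99817145,  0.01495413, -0.05856724],
       [ 0.05897244,  0.02826912, -0.99785926]]), 't': array([0.05072434, 0.55987929, 0.90470734])}
{'fx': 471.97568858519645, 'fy': 471.97568858519645, 'cx': 278.1815055390939, 'cy': 204.99703565150037, 'dist_coeffs': array([0.03543306, 0.        , 0.        , 0.        , 0.        ]), 'R': array([[-0.55659753, -0.83058887,  0.01792519],
       [-0.40267146,  0.25084171, -0.88030343],
       [ 0.72667385, -0.49719268, -0.47407231]]), 't': array([0.32859318, 0.2752299 , 0.55320143])}
```

View pics/top0.png

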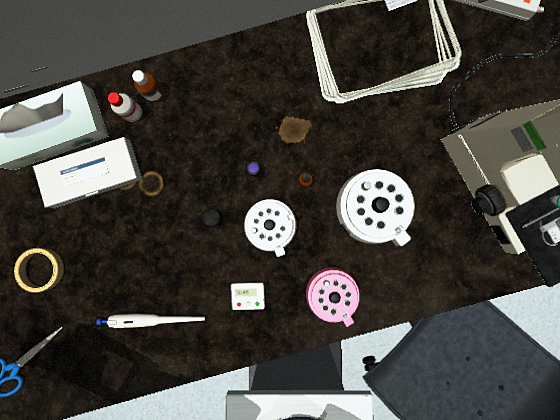

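View pics/side0.png

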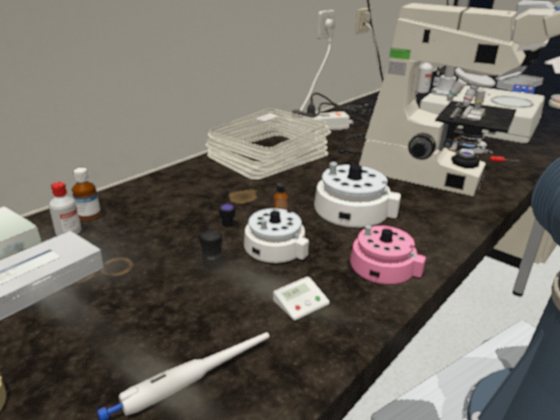

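Candidates for the spinner in the top view are a small white one (270,224), a big white one (381,205) and a pink one (334,297). The small white one fits the description. Its ear is at (280,251), and the bystanders are at (253,168), (305,180) and (211,217). Next is a close crop to check the choice.

```bash
cat > h.py <<'E'
import numpy as np, cv2
from rig import robot
def ray(n,uv):
    c=robot.calibration(n);K=np.array([[c['fx'],0,c['cx']],[0,c['fy'],c['cy']],[0,0,1]])
    p=cv2.undistortPoints(np.array([[uv]],float),K,c['dist_coeffs'])[0,0]
    R=np.array(c['R']);return -R.T@c['t'],R.T@np.array([p[0],p[1],1])
def onz(n,uv,z):
    o,d=ray(n,uv);return o+d*(z-o[2])/d[2]
def proj(n,X):
    c=robot.calibration(n);K=np.array([[c['fx'],0,c['cx']],[0,c['fy'],c['cy']],[0,0,1]])
    return cv2.projectPoints(np.array(X,float).reshape(-1,1,3),cv2.Rodrigues(np.array(c['R']))[0],np.array(c['t'],float),K,c['dist_coeffs'])[0][:,0]
E
python3 - <<'E'
from h import *
t=cv2.imread('pics/top0.png');s=cv2.imread('pics/side0.png')
a=cv2.resize(t[190:265,233:308],(600,600),interpolation=cv2.INTER_CUBIC)
cv2.imwrite('pics/c_top.png',a)
cv2.imwrite('pics/c_side.png',cv2.resize(s[190:270,230:325],None,fx=7,fy=7,interpolation=cv2.INTER_CUBIC))
for uv,z,n in [((270,224),.058,'plate'),((280,251),.04,'ear'),((253,168),.042,'eyep'),((305,180),.073,'bottle'),((211,217),.06,'can')]: print(n,onz('top',uv,z).round(4))
E
```

```text
plate [0.5201 0.0556 0.058 ]
ear [0.4624 0.0358 0.04  ]
eyep [0.6418 0.0916 0.042 ]
bottle [ 0.6101 -0.0189  0.073 ]
can [0.5365 0.1799 0.06  ]
```

View pics/c_top.png

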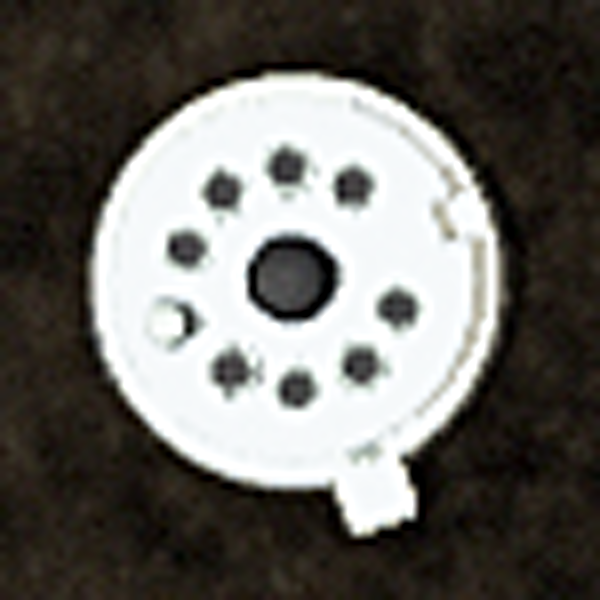

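View pics/c_side.png

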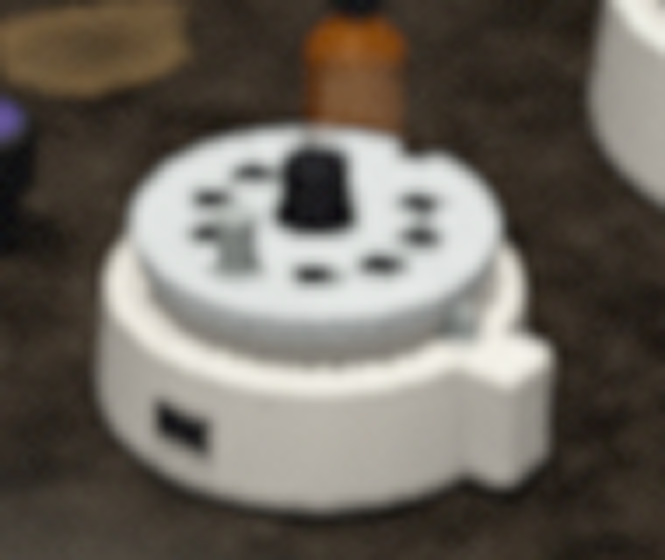

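The crop shows a small white spinner. The hub is at crop (293,278), the post top at (172,322), the notch at (455,215) and the ear at (375,500).

Run:
```python
from h import *
f=lambda x,y:((x+.5)/8-.5+233,(y+.5)/8-.5+190)
t=cv2.imread('pics/top0.png')
g=t[190:265,233:308].astype(int)
hub=onz('top',f(293,278),.078);post=onz('top',f(170,322),.076);notch=onz('top',f(453,215),.058)
m=(g.min(2)>120).astype(np.uint8)
cn=max(cv2.findContours(m,0,1)[0],key=cv2.contourArea)[:,0]+[233,190]
# housing deck points -> circle fit, excluding ear and outlying
P=np.array([onz('top',p.astype(float),.04)[:2] for p in cn])
c=P.mean(0)
for _ in range(30):
    r=np.linalg.norm(P-c,axis=1);k=abs(r-np.median(r))<.004
    A=np.c_[2*P[k],np.ones(k.sum())];s=np.linalg.lstsq(A,(P[k]**2).sum(1),rcond=None)[0];c=s[:2]
R=np.sqrt(s[2]+c@c);print('housing c',c,R)
E=P[np.linalg.norm(P-c,axis=1)>.063]; E1=E.mean(0)
print('side hub', proj('side',[*c,.078]))
print('hub',hub,'post',post,'r',np.linalg.norm((post-hub)[:2]),np.linalg.norm(post[:2]-c),'notch r',np.linalg.norm(notch[:2]-c))
ang=lambda v:np.degrees(np.arctan2(v[1],v[0]))
print('ear ang',ang(E1-c),'post',ang(post[:2]-c),ang(post[:2]-hub[:2]),'notch',ang(notch[:2]-c))
# cross: hub by two views
o1,d1=ray('top',f(293,278));o2,d2=ray('side',((315+.5)/7-.5+230,(160+.5)/7-.5+190))
x=np.linalg.lstsq(np.c_[d1,-d2],o2-o1,rcond=None)[0];print('tri hub',o1+d1*x[0],o2+d2*x[1])
```

```text
housing c [0.51902053 0.05767466] 0.054410374820722855
side hub [[274.47090379 211.56806913]]
hub [0.51915423 0.05643815 0.078     ] post [0.508294   0.08839282 0.076     ] r 0.033749746072742635 0.03253710869226392 notch r 0.04567573651990475
ear ang -160.02145727547915 post 109.24877805536694 108.77101942817895 notch -68.94420287149619
tri hub [0.51918855 0.05654311 0.07572821] [0.5195567  0.05706141 0.07575771]
```

The post lies at about 109° and the ear at about −160°, so the plate must turn about 89° clockwise. I'll push with the closed fingertips: translate first, then set the yaw.

jog_arm --motion '[-0.5, -0.45, 0, 0, 0, 0, 1, -0.9, -0.8, 0, 0, 0, 0, 1, -1, -0.88, 0, 0, 0, 0, 1, -1, -0.88, 0, 0, 0, 0, 1, -1, -0.88, 0, 0, 0, 0, 1, -1, -0.88, 0, 0, 0, 0, 1, -1, -0.88, 0, 0, 0, 0, 1, -1, -0.88, 0, 0, 0, 0, 1, -1, -0.88, 0, 0, 0, 0, 1, -1, -0.88, 0, 0, 0, 0, 1, -0.9, -0.8, 0, 0, 0, 0, 1, -0.5, -0.45, 0, 0, 0, 0, 1]' --grip_force 5

```text
time: 1.6
position: [0.4905, 0.0769, 0.2333]
tool_rot: [0.177, 0.984, -0.0, 0.0]
ft_force: [1.0, -0.2, 0.2]
grip_width: 0.0006
grip_force: 0.0
```

jog_arm --motion '[0, 0, 0.1, 0, 0, -1, 1, 0, 0, 0.1, 0, 0, -1, 1, 0, 0, 0.1, 0, 0, -1, 1, 0, 0, 0.1, 0, 0, -1, 1, 0, 0, 0.1, 0, 0, -1, 1, 0, 0, 0.1, 0, 0, -1, 1, 0, 0, 0.1, 0, 0, -1, 1, 0, 0, 0.1, 0, 0, -1, 1, 0, 0, 0.1, 0, 0, -1, 1, 0, 0, 0.1, 0, 0, -1, 1]'

```text
time: 2.85
position: [0.4892, 0.0791, 0.1931]
tool_rot: [-0.173, 0.985, 0.0, -0.0]
ft_force: [0.6, -0.1, 0.1]
grip_width: 0.0005
grip_force: 0.0
```

jog_arm --motion '[0, 0, 0.1, 0, 0, -1, 1, 0, 0, 0.1, 0, 0, -1, 1, 0, 0, 0.1, 0, 0, -1, 1, 0, 0, 0.1, 0, 0, -1, 1, 0, 0, 0.1, 0, 0, -1, 1, 0, 0, 0.1, 0, 0, -1, 1, 0, 0, 0.1, 0, 0, -1, 1, 0, 0, 0.1, 0, 0, -1, 1, 0, 0, 0.1, 0, 0, -1, 1, 0, 0, 0.1, 0, 0, -1, 1, 0, 0, 0, 0, 0, 0, 1]'

```text
time: 4.22
position: [0.489, 0.0792, 0.1531]
tool_rot: [-0.498, 0.867, 0.0, -0.001]
ft_force: [-0.7, 0.0, -1.0]
grip_width: 0.0004
grip_force: 0.0
```

jog_arm --motion '[0.11, -0.08, 0.3, 0, 0, 0, 1, 0, 0, 0.4, 0, 0, 0, 1, 0, 0, 0.4, 0, 0, 0, 1, 0, 0, 0.3, 0, 0, 0, 1, 0, 0, 0.2, 0, 0, 0, 1, 0, 0, 0.2, 0, 0, 0, 1, 0, 0, 0.1, 0, 0, 0, 1, 0, 0, 0, 0, 0, 0, 1]'

```text
time: 5.22
position: [0.49, 0.0737, 0.0774]
tool_rot: [-0.498, 0.867, 0.0, -0.0]
ft_force: [-0.4, -0.1, 0.3]
grip_width: 0.0006
grip_force: 0.0
```

Run:
```python
from h import *
s=robot.camera('side');t=robot.camera('top')
a=cv2.resize(t[180:265,228:313],(400,400),interpolation=2);b=cv2.resize(s[170:270,225:325],(400,400),interpolation=2)
cv2.imwrite('pics/p1.png',np.hstack([a,b]))
```

```text
(no output)
```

View pics/p1.png

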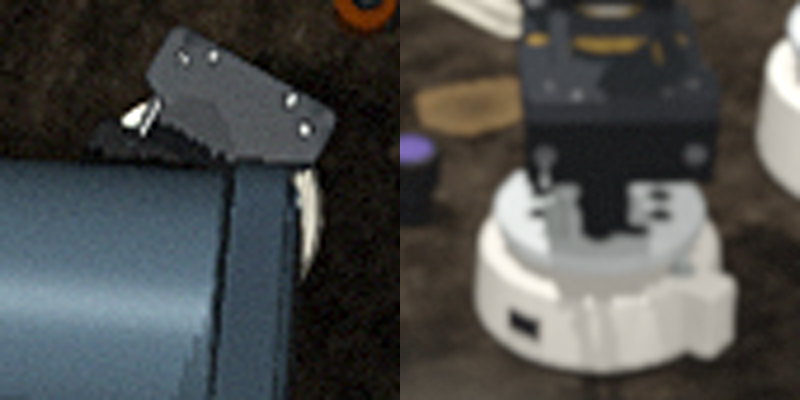

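The finger is beside the post on its anticlockwise side, and nothing is touching. Pushing clockwise on an arc.

jog_arm --motion '[-0.06, -0.002, 0, 0, 0, 1, 1, -0.06, -0.002, 0, 0, 0, 1, 1, -0.06, -0.002, 0, 0, 0, 1, 1, -0.06, -0.002, 0, 0, 0, 1, 1, -0.06, -0.002, 0, 0, 0, 1, 1, -0.06, -0.002, 0, 0, 0, 1, 1, -0.06, -0.002, 0, 0, 0, 1, 1, -0.06, -0.002, 0, 0, 0, 1, 1, -0.06, -0.002, 0, 0, 0, 1, 1, -0.06, -0.002, 0, 0, 0, 1, 1, -0.06, -0.002, 0, 0, 0, 1, 1, -0.06, -0.002, 0, 0, 0, 1, 1]'

```text
time: 6.82
position: [0.512, 0.0899, 0.0778]
tool_rot: [-0.102, 0.995, -0.0, -0.001]
ft_force: [-1.5, -1.9, 0.8]
grip_width: 0.0005
grip_force: 1.0
```

```bash
cat >> h.py <<'E'
def stat(c=(.519,.0567)):
    o=robot.get_obs();p=np.array(o['position'])-[*c,0];q=o['tool_rot']
    print('r',np.hypot(*p[:2]),'th',np.degrees(np.arctan2(p[1],p[0])),'yaw_y',np.degrees(2*np.arctan2(q[1],q[0]))-90,'z',p[2],o['ft_force'].round(2),'q6',o['q'][5])
E
python3 -c "from h import *;stat()"
```

```text
r 0.03389589831748507 th 101.89973228659602 yaw_y 101.6763335788589 z 0.07784655656078623 [-1.5  -1.87  0.81] q6 -1.814973065430494
```

jog_arm --motion '[-0.06, -0.002, 0, 0, 0, 1, 1, -0.06, -0.002, 0, 0, 0, 1, 1, -0.06, -0.002, 0, 0, 0, 1, 1, -0.06, -0.002, 0, 0, 0, 1, 1, -0.06, -0.002, 0, 0, 0, 1, 1, -0.06, -0.002, 0, 0, 0, 1, 1, -0.06, -0.002, 0, 0, 0, 1, 1, -0.06, -0.002, 0, 0, 0, 1, 1, -0.06, -0.002, 0, 0, 0, 1, 1, -0.06, -0.002, 0, 0, 0, 1, 1, -0.06, -0.002, 0, 0, 0, 1, 1, 0, 0, 0, 0, 0, 0, 1]'

```text
time: 8.32
position: [0.537, 0.0855, 0.0777]
tool_rot: [0.277, 0.961, -0.0, -0.001]
ft_force: [-2.3, -0.7, 2.0]
grip_width: 0.0002
grip_force: 1.1
```

Run:
```python
from h import *
stat()
s=robot.camera('side');t=robot.camera('top')
a=cv2.resize(t[180:265,228:313],(400,400),interpolation=2);b=cv2.resize(s[190:270,240:320],(400,400),interpolation=2)
cv2.imwrite('pics/p2.png',np.hstack([a,b]))
```

```text
r 0.033929853613732276 th 58.057587039282424 yaw_y 57.8379877375468 z 0.07770597241690552 [-2.31 -0.65  2.04] q6 -1.0567041511553197
```

View pics/p2.png

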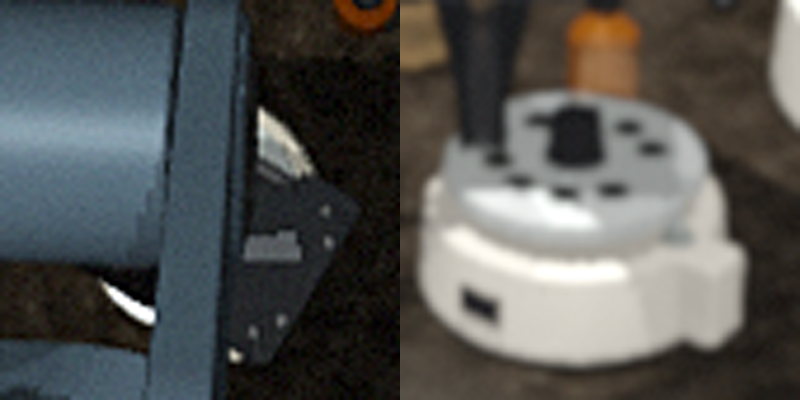

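The post is following the finger: the side view shows the finger at left-rear and the pin at (683,228). I'll push about 10° more, back off, lift away and look.

jog_arm --motion '[-0.06, -0.002, 0, 0, 0, 1, 1, -0.06, -0.002, 0, 0, 0, 1, 1, -0.03, 0, 0, 0, 0, 0.5, 1, 0, 0, 0, 0, 0, 0, 1, 0.2, 0, 0, 0, 0, 0, 1, 0.1, 0, -0.5, 0, 0, 0, 1, 0, 0, -1, 0, 0, 0, 1, 0.4, 0.4, -1, 0, 0, 0, 1, 0.8, 0.9, -0.5, 0, 0, 0, 1, 0.8, 0.9, 0, 0, 0, 0, 1, 0.7, 0.8, 0, 0, 0, 0, 1, 0.5, 0.5, 0, 0, 0, 0, 1]'

```text
time: 9.93
position: [0.5339, 0.2826, 0.1981]
tool_rot: [0.359, 0.933, 0.001, 0.001]
ft_force: [0.2, 0.1, 0.8]
grip_width: 0.0003
grip_force: 0.0
```

Run:
```python
from h import *
stat()
s=robot.camera('side');t=robot.camera('top')
cv2.imwrite('pics/t3.png',t)
a=cv2.resize(t[190:265,233:308],(400,400),interpolation=2);b=cv2.resize(s[190:270,240:320],(400,400),interpolation=2)
cv2.imwrite('pics/p3.png',np.hstack([a,b]))
```

```text
r 0.22637641398719127 th 86.22610533459239 yaw_y 47.92105279161032 z 0.19813662770066426 [0.15 0.06 0.81] q6 -0.5348946059096666
```

View pics/p3.png

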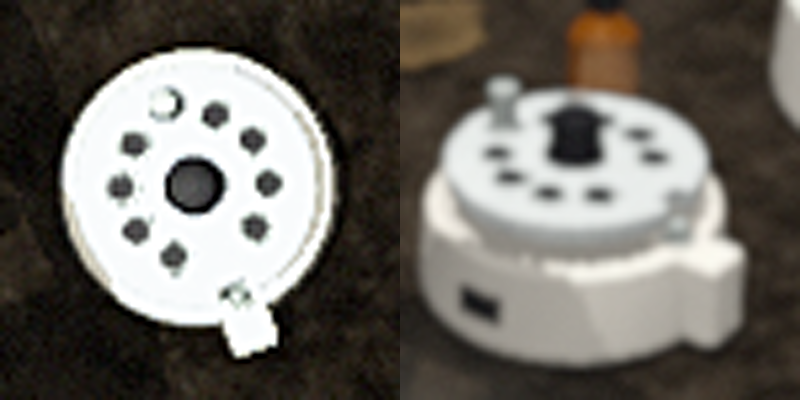

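Run:
```python
from h import *
t=cv2.imread('pics/t3.png');c=np.array([.519,.0567])
ang=lambda v:np.degrees(np.arctan2(v[1],v[0]))
f=lambda x,y:((x+.5)/5.333-.5+233,(y+.5)/5.333-.5+190)
hub=onz('top',f(195,186),.078)[:2];print('hub',hub)
g=t.min(2)[190:265,233:308]
up=cv2.resize(g,None,fx=8,fy=8,interpolation=2)
n,l,s,cen=cv2.connectedComponentsWithStats((up<150).astype(np.uint8))
for i in range(1,n):
    if 300<s[i,4]<12000:
        uv=((cen[i]+.5)/8-.5)+[233,190];p=onz('top',uv,.078 if s[i,4]>4000 else .058)[:2]
        print(s[i,4],cen[i].round(),p.round(4),'r',np.linalg.norm(p-hub).round(4),'ang',ang(p-hub).round(1))
for x in(163,166): 
    p=onz('top',f(x,103),.076)[:2];print('post',p,np.linalg.norm(p-hub),ang(p-hub))
# ear: points of bright mask well beyond housing
ys,xs=np.nonzero(up>128)
P=np.array([onz('top',((x+.5)/8-.5+233,(y+.5)/8-.5+190),.04)[:2] for x,y in zip(xs[::7],ys[::7])])
for r in(.059,.061,.063):
  for cc in (hub,c):
    E=P[np.linalg.norm(P-cc,axis=1)>r];print('ear',r,len(E),ang(E.mean(0)-cc),np.linalg.norm(E-cc,axis=1).max())
print('pin',[(ang(p-hub),np.linalg.norm(p-hub)) for p in [onz('top',f(238,294),.049)[:2]]])
```

```text
hub [0.51882957 0.05650173]
566 [265. 157.] [0.5515 0.0644] r 0.0336 ang 13.6
1187 [322. 173.] [0.5471 0.0493] r 0.0292 ang -14.4
1099 [379. 210.] [0.537  0.0346] r 0.0284 ang -50.3
1101 [200. 216.] [0.536  0.0816] r 0.0304 ang 55.7
6422 [292. 278.] [0.5191 0.0567] r 0.0004 ang 41.3
1135 [402. 275.] [0.5199 0.0287] r 0.0278 ang -87.9
1068 [181. 281.] [0.5191 0.0869] r 0.0304 ang 89.5
1146 [382. 341.] [0.5026 0.0341] r 0.0277 ang -125.9
1112 [204. 346.] [0.5019 0.081 ] r 0.0298 ang 124.6
1113 [260. 384.] [0.4917 0.0663] r 0.0288 ang 160.1
post [0.55116112 0.06861204] 0.03452518672304688 20.534261776655015
post [0.55114392 0.06744812] 0.03411803673166805 18.713671229427977Traceback (most recent call last):
  File "<stdin>", line 17, in <module>
  File "h.py", line 8, in onz
    o,d=ray(n,uv);return o+d*(z-o[2])/d[2]
        ~~~^^^^^^
  File "h.py", line 4, in ray
    c=robot.calibration(n);K=np.array([[c['fx'],0,c['cx']],[0,c['fy'],c['cy']],[0,0,1]])
ValueError: time passes only in moves, steps and waits
```

Run:
```python
from h import *
from scipy.optimize import least_squares
import rig
t=cv2.imread('pics/t3.png')
ang=lambda v:np.degrees(np.arctan2(v[1],v[0]))
k=robot.calibration('top');K=np.array([[k['fx'],0,k['cx']],[0,k['fy'],k['cy']],[0,0,1]]);R=np.array(k['R']);o=-R.T@k['t']
def on(uv,z):
    p=cv2.undistortPoints(np.array(uv,float).reshape(-1,1,2),K,k['dist_coeffs'])[:,0]
    d=np.c_[p,np.ones(len(p))]@R;return (o+d*((z-o[2])/d[:,2])[:,None])[:,:2]
W=np.array([[.5471,.0493],[.537,.0346],[.536,.0816],[.5199,.0287],[.5191,.0869],[.5026,.0341],[.5019,.081],[.4917,.0663]])
fit=lambda P,x0:least_squares(lambda x:np.hypot(*(P-x[:2]).T)-x[2],[*x0,.03],loss='soft_l1',f_scale=.0005).x
w=fit(W,(.519,.057));print('wells',w,np.sort(ang((W-w[:2]).T)).round(1))
g=cv2.resize(t[190:265,233:308].min(2),None,fx=8,fy=8,interpolation=2)
cn=max(cv2.findContours((g>110).astype(np.uint8),0,1)[0],key=cv2.contourArea)[:,0]
P=on((cn+.5)/8-.5+[233,190],.04)
h=fit(P,(.519,.057));c=h[:2];print('housing',h)
m=np.zeros_like(g);cv2.drawContours(m,[cn],-1,1,-1);ys,xs=np.nonzero(m)
Q=on((np.c_[xs,ys]+.5)/8-.5+[233,190],.04)
for r in(.061,.064):
    E=Q[np.hypot(*(Q-c).T)>r];print('ear',ang(E.mean(0)-c),len(E),np.hypot(*(E-c).T).max())
```

```text
wells [0.51940259 0.05778392 0.02905057] [-125.4  -89.   -52.8  -17.    55.1   90.6  127.   162.9]
housing [0.51904695 0.05739883 0.05542149]
ear -160.41489986860427 2534 0.0706734990157214
ear -160.4099500622271 1690 0.0706734990157214
```

The notch is at −161.0° (from the 36° well pattern) and the ear at −160.4°. That is within the free play, so I'll press next. Moving over the hub now.

jog_arm --motion '[-0.4, -0.5, 0, 0, 0, 0, 1, -0.7, -0.9, 0, 0, 0, 0, 1, -0.8, -1, 0, 0, 0, 0, 1, -0.8, -1, 0, 0, 0, 0, 1, -0.5, -0.7, 0.3, 0, 0, 0, 1, -0.3, -0.34, 0.6, 0, 0, 0, 1, 0, 0, 0.7, 0, 0, 0, 1, 0, 0, 0.6, 0, 0, 0, 1, 0, 0, 0.3, 0, 0, 0, 1, 0, 0, 0, 0, 0, 0, 1]'

```text
time: 11.28
position: [0.5174, 0.0539, 0.0971]
tool_rot: [0.36, 0.933, -0.0, -0.0]
ft_force: [-0.1, -0.4, 0.5]
grip_width: 0.0005
grip_force: 0.0
```

jog_arm --motion '[0.02, 0.08, 0.1, 0, 0, 0, 1, 0, 0, 0.08, 0, 0, 0, 1, 0, 0, 0.04, 0, 0, 0, 1, 0, 0, 0.04, 0, 0, 0, 1, 0, 0, 0.03, 0, 0, 0, 1, 0, 0, 0, 0, 0, 0, 1]'

```text
time: 12.02
position: [0.5195, 0.0571, 0.0862]
tool_rot: [0.36, 0.933, 0.0, 0.0]
ft_force: [-0.5, 0.9, 5.0]
grip_width: 0.0004
grip_force: 2.2
```

jog_arm --motion '[0, 0, 0.03, 0, 0, 0, 1, 0, 0, 0.03, 0, 0, 0, 1, 0, 0, 0.03, 0, 0, 0, 1, 0, 0, 0, 0, 0, 0, 1]'

```text
time: 12.52
position: [0.5194, 0.0571, 0.0822]
tool_rot: [0.36, 0.933, 0.0, 0.0]
ft_force: [-0.1, 1.3, 3.5]
grip_width: 0.0006
grip_force: 1.7
```

jog_arm --motion '[0, 0, 0.03, 0, 0, 0, 1, 0, 0, 0.02, 0, 0, 0, 1, 0, 0, 0.02, 0, 0, 0, 1, 0, 0, 0, 0, 0, 0, 1]'

```text
time: 13.02
position: [0.5195, 0.0571, 0.0807]
tool_rot: [0.36, 0.933, 0.0, 0.001]
ft_force: [-0.5, 1.6, 12.7]
grip_width: 0.0005
grip_force: 6.4
```

The force rose to 12.7 N and the tip stopped at 0.0697, where the hub top should be at 0.070, so the plate is home. Retracting and checking.

jog_arm --motion '[0, 0, -0.2, 0, 0, 0, 1, 0, 0, -0.6, 0, 0, 0, 1, 0, 0, -1, 0, 0, 0, 1, 0, 0, -1, 0, 0, 0, 1, 0.6, 0.6, 0, 0, 0, 0, 1, 0.8, 0.9, 0, 0, 0, 0, 1, 0.8, 0.9, 0, 0, 0, 0, 1, 0.8, 0.9, 0, 0, 0, 0, 1, 0.4, 0.5, 0, 0, 0, 0, 1, 0, 0, 0, 0, 0, 0, 1, 0, 0, 0, 0, 0, 0, 1]'

```text
time: 14.4
position: [0.5199, 0.26, 0.1909]
tool_rot: [0.36, 0.933, -0.001, -0.001]
ft_force: [0.2, 0.5, 0.1]
grip_width: 0.0006
grip_force: 0.0
```

Run:
```python
from h import *
s=robot.camera('side');t=robot.camera('top')
a=cv2.resize(t[150:265,195:325],(452,400),interpolation=2);b=cv2.resize(s[190:270,250:320],(348,400),interpolation=2)
cv2.imwrite('pics/p4.png',np.hstack([a,b]))
```

```text
(no output)
```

View pics/p4.png

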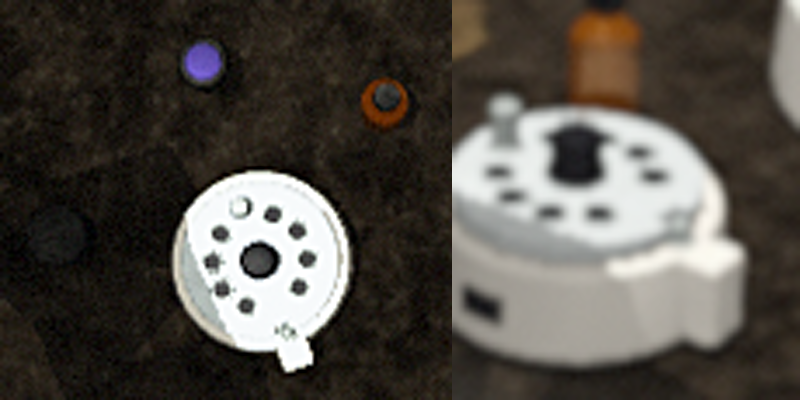

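The plate is seated low on the housing, with the pin in the notch at (680,215). The bottle, eyepiece and canister have not moved.

```bash
python3 -c "from rig import robot;print(robot.hand_in())"
```

```text
the job is handed in; nothing more can be done
None
```

I turned the rotor plate until its notch stood over the drive pin, pressed it fully home and withdrew the hand; the bottle, eyepiece and canister stand where they were, and the job was handed in at about 14.5 s.

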